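# Mix the green-capped sample vial on the vortex mixer

### The arm

A 6-joint arm with a two-finger parallel gripper is mounted at the origin on the work surface. World frame = base frame: x ahead of the robot, y to its left, z up, the work surface at z = 0. Lengths are in m, angles in rad, forces in N, time in s.
With the tool pointing down it reaches from about 0.35 to 0.975 m from the base axis. Payload 4.9 kg.
Tool frame: the origin (TCP) lies at the very end of the fingers, on their centre line; the grasp point (between the pads) lies 19 mm behind it (pinch_z is the distance from the TCP to the grasp point, in m); z points along the fingers, y is the line along which they close (so a half turn about z gives the same grasp; the last joint's range is limited). The gripper opens to 85 mm and grips with 20 to 120 N. Pads are 22 mm wide; open, the fingers measure 114 mm over their backs; the gripper's body (76 mm by 85 mm) begins 54 mm behind the grasp point. The pads swing forward as they close: fully open they stand 13 mm farther back than shut.
Start: joints at [-1.296, 0.053, 1.613, -0, 1.476, -0.119], TCP at [0.24, -0.577, 0.231] pointing down, gripper open.
Joint ranges: [-3.01, 3.01], [-1.01, 2.22], [0.06, 2.58], [-1.02, 4.17], [0.09, 2.62], [-3.14, 3.14]. Speed limits (rad/s): [2.57, 2.57, 3.14, 3.14, 3.14, 3.14].

### API

Orientations are given as a unit quaternion [w, x, y, z].
In Python, from plant import * gives the robot as it stands. The module is installed in compiled form; this text tells all that it offers.
- The arm moves only by the tool play_rows, never from a script. Its arguments are lists of equal length, an entry for each row: "linear": the shift along the world's x, y, z in m, a list of three; "turn": the turn about the world's z in degrees. A call has 1 to 8 rows; each row shifts and turns the commanded pose from where the row before left it; what a row does not reach is not made up. A row lasts 1/8 s, in which the tool goes at most 62.5 mm and 10.7 degrees, less where a joint would pass 70% of its speed; a pose out of reach is approached as far as the arm can. A call is refused whole if a number of a shift passes 0.0625 or a number of a turn 10.7, either way. A call with a gripper value outside its range is refused whole. "hand" is the finger opening in m, from 0 to 0.0854, set as the call begins (left out, the last holds). The fingers move at their own pace and stop on an object; the grip force is fixed at half the most. Time passes only in rows, so rows that do not move let the fingers close. It gives the time, the measured TCP pose, the force, the opening and the grip force at its end, in the units of the state.
- state(): the state, without advancing time (a new reading comes with each control period).
- grab_frame(name): name is "side" or "top" or "wrist"; returns the picture (420x560x3 uint8, red, green, blue); there is no depth.
- camera_info(name): a dict with "camera_matrix" (3x3 intrinsics, pixels), "distortion" ([k1, k2, p1, p2, k3] as OpenCV has them; the pictures are not rectified), "origin" and "attitude" of the camera in the world; the wrist camera has in their place "mount" (4x4, takes a point from camera to tool coordinates, whose origin is the TCP and whose axes are the flange's). Camera axes: x right, y down, z forward; pixel columns grow to the right and rows downward; lengths in m; the calibration is good to about 2 mm. A picture is of the moment at which its call begins: read the wrist's pose just before it. camera_info takes no time and is no camera call.
- job_done(): hands the job in; it is judged then, once.
Trained networks look in the newest picture that a camera, given by its name, has taken for a name from the list of things; names that differ only in an ending like _2 or _b are one class to them, and where a whole thing is asked for, a point or a joint stands for the part that bears it (a point fixed in the world has none). Each returns a list of dicts, best first, with "p" (0 to 1); they miss things now and then, are a little off and sometimes report something else, mostly with a low value. They report only what shows in the picture. A call takes as long as a camera call. They do not tell look-alikes from the thing itself.
- trace(camera, thing): "region" (420x560 bool, what is visible of it) and "location" ([column, row] in pixels, amid what is visible of it).
The state is a dict: "time": time; "joint_pos": joint angles; "joint_vel": joint speeds; "joint_efforts": joint torques, N m; "tool_pos": TCP position; "tool_rot": TCP orientation; "contact_force": force on the tool from outside, world axes, zero at the start; "ft_torque": the same for the moment, N m; "gripper_width": opening from 0.0 (shut) to 1.0 (fully open); "grasp_force": force on a finger pad.
Only numpy, scipy, OpenCV 4.12 (cv2) and the standard library are available. Lean on these libraries where they do the work, as an engineer would, in place of code of your own. Each camera call takes 0.05 s, during which the arm holds its last target. There are 200 camera calls.

### The job

Hold the green-capped amber vial upright on the orange head of the vortex mixer, press the sprung head fully down and keep it down for two seconds, then stand the vial upright in the white tray and let go. The glass is thin: use a light grip (it cracks if the two fingers together press it with more than 90 N, 45 N each), and neither push nor set it down harder than 50 N. Leave all the other things where they are.

Things in the scene. Friction and masses are not known exactly. Their poses are not given: they have to be found in the camera images.
- green_vial: The sample: amber glass cylinder 36 mm in diameter, straight from 0 to 66 mm, with a white label and a green cap 30 mm in diameter; 90 mm high in all, about 100 g. Origin at the centre of its underside, z up along its axis. It stands in one of three places in a row ahead of the robot; grip it across, about 50 mm above its underside.
- mixer: Vortex mixer, fixed: white box 150 x 130 mm (x, y), top 80 mm above the bench, a grey collar 68 mm in diameter up to 90 mm, blue panel on its -x face. Origin at the centre of its underside, z up. The sprung head stands straight above the origin. Mixer and tray may be on either side of the robot.
- head_top (a point): Centre of the top face of the mixer's sprung head: an orange disc 60 mm in diameter and 12 mm thick with a black rubber top, 120 mm above the bench when up. It moves straight down with the head.
- mixer_head (a joint): How far the sprung head is pressed down, in m: 0 up, 0.010 fully down (a firm stop). The spring takes about 4 N to start moving and about 10 N to be fully down.
- tray: Shallow white open tray, fixed, 200 x 120 mm (x, y) outside, walls 4 mm thick and 18 mm high, floor 4 mm thick. Origin at the centre of its underside, z up, x along its long side.
- mixed_vial: Bystander vial, same shape and size as green_vial but with a white cap; origin at the centre of its underside. Leave it alone. It stands in the tray, about 60 mm from the tray's centre along the tray's +x; the -x half of the tray is empty.
- white_vial: Bystander vial, same shape and size as green_vial but with a white cap; origin at the centre of its underside. Leave it alone. It stands on the bench in the row.
- black_vial: Bystander vial, same shape and size as green_vial but with a black cap; origin at the centre of its underside. Leave it alone. It stands on the bench in the row.
- reagent_a: Bystander: amber reagent bottle, 90 mm in diameter, 200 mm high, on the robot's right; origin at the centre of its underside.
- reagent_b: Bystander: amber reagent bottle, 80 mm in diameter, 180 mm high, on the robot's right; origin at the centre of its underside.
- wash_bottle: Bystander: white wash bottle with bent spout, 72 mm in diameter, 215 mm high, on the robot's left; origin at the centre of its underside.
Not all that is in view belongs to the job. What is shaped like the green_vial but yellow is not meant. What is shaped like the mixer but yellow is not meant.

How it is judged:
On the way:
1. the vial stands upright on the mixer's head (its underside within 18 mm of the head's centre, tilt under 0.2 rad) and the head is pressed down by at least 8 of its 10 mm by the vial, for 1.2 s (value of joint mixer_head above 0.008 m and horizontal distance between green_vial and head_top below 0.018 m and angle between green_vial's own z axis and vertical below 0.2 rad and contact force between green_vial and mixer above 3 N), for 1.2 s.
At the end, for the whole second after the job is handed in: The green-capped vial stands upright (tilt under 0.1 rad) and at rest on the tray's floor (underside within 5 mm of it), wholly inside its walls, and the mixer's head is up again (within 2 mm) (x of green_vial in the frame of tray between -0.085 and 0.085 m and y of green_vial in the frame of tray between -0.045 and 0.045 m and z of green_vial in the frame of tray between 0 and 0.009 m and angle between green_vial's own z axis and vertical below 0.1 rad and linear speed of green_vial below 0.02 m/s and value of joint mixer_head below 0.002 m); the robot touches nothing.
It fails at once if the fingers together press the green-capped vial with more than 90 N (contact force between the fingers and green_vial above 90 N).
It fails at once if the vial is pushed against the mixer, or set down on the tray, with more than 50 N (contact force between green_vial and mixer above 50 N or contact force between green_vial and tray above 50 N).
It fails at once if the green-capped vial is tipped by more than 0.6 rad (angle between green_vial's own z axis and vertical above 0.6 rad).
It fails at once if another vial or a bottle is moved by more than 30 mm or tipped by more than 0.5 rad (distance of any of white_vial, black_vial, mixed_vial, reagent_a, reagent_b, wash_bottle from where it was at the start of the episode above 0.03 m or angle between any of white_vial, black_vial, mixed_vial, reagent_a, reagent_b, wash_bottle's own z axis and vertical above 0.5 rad).
It also fails if it takes over 69 s, if anything falls off the work surface, if the arm or the gripper's body presses on something with over 40 N, if the wrist force passes 120 N, or if a joint passes its speed limit or range.

## Working session

There is one attempt and no reset: what is moved stays moved. The work goes in short steps, Python scripts to look and compute and a tool call to move; the robot and the scene stay as the last step left them, time stands still between calls to the robot, and variables do not carry over. Pictures are saved under pics/ and viewed, at most 10 in all, crops included, and the job is handed in when it is done.

Besides the shell and the picture viewer there is one more tool, called after "Request:" as name([rows], argument=value, ...), one row to a line, values as JSON. play_rows: Moves the arm, as the interface text tells. Its arguments: {"type":"object","properties":{"linear":{"type":"array","items":{"type":"array","items":{"type":"number"}}},"turn":{"type":"array","items":{"type":"number"}},"hand":{"type":"number"}},"required":["linear","turn"]}

```bash
mkdir -p pics; cat > h.py <<'E'
from plant import *
import numpy as np, cv2
from scipy.spatial.transform import Rotation as R
def rot(a):
    a=np.array(a,float)
    return a if a.shape==(3,3) else R.from_quat(np.r_[a[1:],a[0]]).as_matrix()
def ray(cam,px):
    c=camera_info(cam);K=np.array(c["camera_matrix"]);D=np.array(c["distortion"])
    u=cv2.undistortPoints(np.array([[px]],float),K,D)[0,0]
    return np.array(c["origin"]),rot(c["attitude"])@np.r_[u,1]
def at_z(cam,px,z):
    o,d=ray(cam,px);return (o+d*(z-o[2])/d[2])
def proj(cam,P):
    c=camera_info(cam);Rm=rot(c["attitude"]);P=(np.atleast_2d(P)-np.array(c["origin"]))@Rm
    return cv2.projectPoints(P,np.zeros(3),np.zeros(3),np.array(c["camera_matrix"]),np.array(c["distortion"]))[0][:,0]
E
python3 - <<'E'
from h import *
for n in("top","side"):
    c=camera_info(n);print(n,c)
    im=grab_frame(n);cv2.imwrite(f"pics/{n}0.png",im[:,:,::-1])
    for t in("green_vial","mixer","head_top","tray"):
        for d in trace(n,t):
            r=d["region"];ys,xs=np.nonzero(r)
            print(n,t,round(d["p"],2),np.round(d["location"]),r.sum(),xs.min(),xs.max(),ys.min(),ys.max(),im[r].mean(0).round())
s=state();print(s)
E
```

```text
top {'camera_matrix': array([[470.29864328,   0.        , 283.21352142],
       [  0.        , 470.29864328, 210.71889951],
       [  0.        ,   0.        ,   1.        ]]), 'distortion': array([-0.08696997,  0.        ,  0.        ,  0.        ,  0.        ]), 'origin': array([ 0.29569766, -0.03772822,  1.63558548]), 'attitude': array([ 0.05497624, -0.70111708,  0.70937912, -0.04683703])}
top green_vial 0.57 [269. 228.] 106 263 273 225 236 [116. 189.  99.]
top green_vial 0.43 [285. 253.] 89 281 290 247 257 [122. 214.  80.]
top mixer 0.87 [374. 268.] 1870 348 399 239 293 [233. 223.  22.]
top mixer 0.82 [364. 193.] 1810 342 383 171 220 [208. 202. 188.]
top head_top 0.7 [269. 226.] 90 263 273 225 235 [107. 198.  99.]
top head_top 0.65 [380. 267.] 256 369 387 258 274 [247. 229.  12.]
top head_top 0.59 [367. 189.] 222 358 374 183 200 [127.  91.  54.]
top head_top 0.15 [445. 209.] 654 429 461 194 221 [140. 113.  88.]
top tray 0.93 [212. 226.] 1966 191 231 194 254 [239. 238. 230.]
side {'camera_matrix': array([[432.06074908,   0.        , 276.12754755],
       [  0.        , 432.0607490
[... 861 characters left out ...]
[-1.29595601e+00,  5.27800437e-02,  1.61312717e+00,  1.15631337e-04,
        1.47606033e+00, -1.19058300e-01]), 'joint_vel': array([-0.00075987, -0.00223316, -0.00341111, -0.00042738,  0.00013566,
        0.00163178]), 'joint_efforts': array([-4.30618487e-01, -3.95825529e+01, -3.73475754e+01, -1.45315952e-01,
       -6.85803057e-02,  2.63460819e-02]), 'tool_pos': array([ 0.23983079, -0.57701294,  0.23111806]), 'tool_rot': array([-1.91353410e-04,  9.80669148e-01,  1.95673155e-01,  4.27955022e-05]), 'contact_force': array([ 1.28761329,  0.32961438, -0.61908826]), 'ft_torque': array([ 0.08959796, -0.02658357,  0.01707381]), 'grasp_force': 0.3242871444672346, 'gripper_width': 0.9992653756793813}
```

View pics/top0.png

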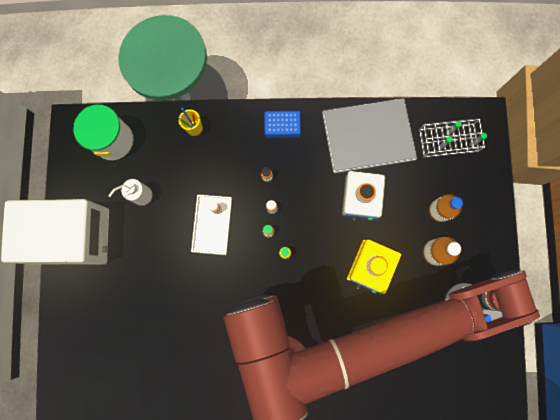

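View pics/side0.png

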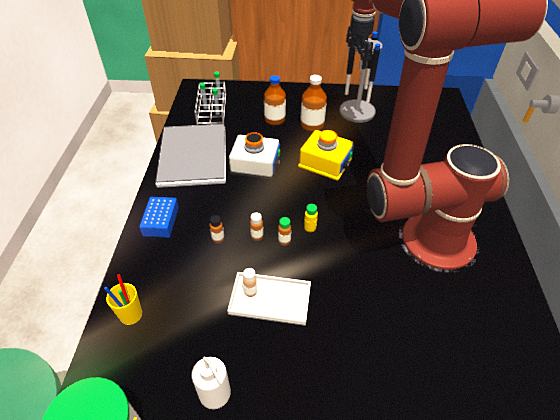

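Top view: the real green vial (amber body) is at (268,231), with the yellow look-alike at (285,253). The white mixer with the orange head is at (364,193) and the tray at (212,225), with the mixed vial in its upper half. The side view agrees: vial (285,228), mixer (254,153), tray (270,298).

```bash
python3 - <<'E'
from h import *
def tri(pa,pb):
    (o1,d1),(o2,d2)=ray("top",pa),ray("side",pb)
    t=np.linalg.lstsq(np.c_[d1,-d2],o2-o1,rcond=None)[0];a,b=o1+t[0]*d1,o2+t[1]*d2
    return ((a+b)/2).round(4),np.linalg.norm(a-b).round(4)
def cen(m):ys,xs=np.nonzero(m);return np.r_[xs.mean(),ys.mean()]
im={n:cv2.imread(f"pics/{n}0.png") for n in("top","side")}
def colmask(n,box,f):
    x0,x1,y0,y1=box;h=cv2.cvtColor(im[n],cv2.COLOR_BGR2HSV).astype(int);m=np.zeros(h.shape[:2],bool)
    m[y0:y1,x0:x1]=f(h[...,0],h[...,1],h[...,2])[y0:y1,x0:x1];return m
g=lambda h,s,v:(h>45)&(h<85)&(s>90)&(v>60)
ct,cs=colmask("top",(258,278,220,242),g),colmask("side",(274,294,214,246),g)
print("cap",ct.sum(),cen(ct),cs.sum(),cen(cs),tri(cen(ct),cen(cs)),at_z("top",cen(ct),.088),at_z("side",cen(cs),.082))
o=lambda h,s,v:(h>5)&(h<22)&(s>150)&(v>90)
ht=colmask("top",(350,384,175,210),o);hs=colmask("side",(238,270,128,152),o)
for n,m in(("top",ht),("side",hs)):
    ys,xs=np.nonzero(m);e=cv2.fitEllipse(cv2.convexHull(np.c_[xs,ys].astype(np.int32)));print(n,m.sum(),e,at_z(n,e[0],.116))
# tray
tr=trace
grab_frame("top");r=tr("top","tray")[0]["region"].astype(np.uint8)
c=cv2.boxPoints(cv2.minAreaRect(np.c_[np.nonzero(r)[::-1]].astype(np.int32)))
P=np.array([at_z("top",p,.015) for p in c]);print(P.round(3),P.mean(0))
for n,k in (("mixed",(216,206)),("white",(271,206)),("yellow",(285,252))):print(n,at_z("top",k,.09))
E
```

```text
cap 67 [267.14925373 228.82089552] 113 [284.27433628 222.16814159] (array([0.4593, 0.033 , 0.0845]), np.float64(0.0032)) [0.46053736 0.03272263 0.088     ] [0.45782034 0.03111858 0.082     ]
top 96 ((366.3251953125, 191.50172424316406), (17.068004608154297, 17.344017028808594), 105.24417877197266) [ 0.57670093 -0.29525908  0.116     ]
side 113 ((253.67892456054688, 138.79876708984375), (14.439184188842773, 18.244333267211914), 87.33891296386719) [ 0.57466682 -0.29505923  0.116     ]
[[0.395 0.301 0.015]
 [0.598 0.278 0.015]
 [0.581 0.156 0.015]
 [0.379 0.181 0.015]] [0.48821339 0.22911849 0.015     ]
mixed [0.53884443 0.20306238 0.09      ]
white [0.53647644 0.0193536  0.09      ]
yellow [ 0.38316025 -0.02549137  0.09      ]
```

Request:
play_rows([
  [0, 0, 0.04],
  [0.01, 0.03, 0.03],
  [0.02, 0.05, 0],
  [0.02, 0.05, 0],
  [0.02, 0.05, 0],
  [0.02, 0.05, 0],
  [0.02, 0.05, 0],
  [0.02, 0.05, 0],
], turn=[0, -3, -3, -3, -3, -3, -3, -4.6], hand=0.085)

```text
time: 1.6
tool_pos: [0.3701, -0.2457, 0.3018]
tool_rot: [0.001, 1.0, -0.002, 0.001]
contact_force: [0.6, -0.3, 0.3]
gripper_width: 0.996
grasp_force: 0.0
```

Request:
play_rows([
  [0.02, 0.05, 0],
  [0.02, 0.05, 0],
  [0.02, 0.05, 0],
  [0.02, 0.05, 0],
  [0.01, 0.05, -0.03],
  [0, 0.03, -0.04],
  [0, 0, 0],
  [0, 0, 0],
], turn=[0, 0, 0, 0, 0, 0, 0, 0])

```text
time: 2.6
tool_pos: [0.4604, 0.0322, 0.2326]
tool_rot: [0.0, 1.0, -0.0, 0.001]
contact_force: [0.6, -0.8, 0.2]
gripper_width: 0.992
grasp_force: 0.0
```

```bash
cat >> h.py <<'E'
def wrist_z(px,z,s):
    c=camera_info("wrist");M=np.array(c["mount"])
    u=cv2.undistortPoints(np.array([[px]],float),np.array(c["camera_matrix"]),np.array(c["distortion"]))[0,0]
    Rt=rot(s["tool_rot"]);o=np.array(s["tool_pos"])+Rt@M[:3,3];d=Rt@M[:3,:3]@np.r_[u,1]
    return o+d*(z-o[2])/d[2]
E
python3 - <<'E'
from h import *
s=state();im=grab_frame("wrist");cv2.imwrite("pics/w1.png",im[:,:,::-1])
h=cv2.cvtColor(im,cv2.COLOR_RGB2HSV).astype(int)
for d in trace("wrist","green_vial"):
    r=d["region"];m=r&(h[...,0]>45)&(h[...,0]<85)&(h[...,1]>90);ys,xs=np.nonzero(m)
    print(d["p"],d["location"],r.sum(),m.sum(),im[r].mean(0).round())
    if m.sum()>50:
        e=cv2.fitEllipse(cv2.convexHull(np.c_[xs,ys].astype(np.int32)));print(e,wrist_z(e[0],.088,s),s["tool_pos"])
E
```

```text
0.68 [275.2, 195.9] 1483 891 [ 80. 136.  74.]
((279.20416259765625, 202.6453094482422), (31.9522647857666, 35.3265495300293), 162.83506774902344) [0.45991665 0.03276999 0.088     ] [0.46035524 0.03223891 0.2325714 ]
0.62 [333.7, 265.0] 1799 853 [ 86. 111.  22.]
((336.2759704589844, 276.5681457519531), (31.17167091369629, 34.866600036621094), 160.10446166992188) [ 0.38660717 -0.02197248  0.088     ] [0.46035524 0.03223891 0.2325714 ]
0.59 [102.3, 166.2] 17542 0 [200. 195. 181.]
```

View pics/w1.png

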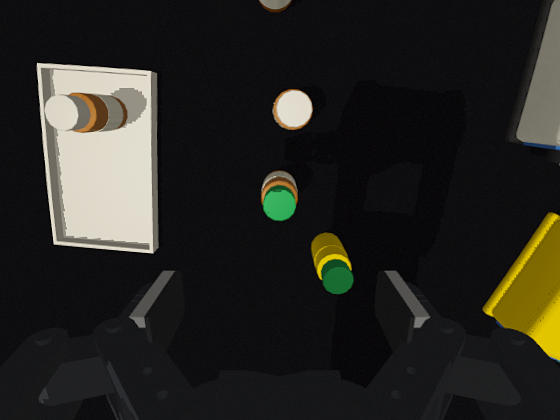

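The wrist view confirms the amber vial with its green cap at (279,203), centred between the fingers. The tray fills the left side and the decoy is at (336,277). I'll descend and grip.

Request:
play_rows([
  [0, 0, -0.05],
  [0, 0, -0.05],
  [0, 0, -0.05],
  [0, 0, -0.03],
  [0, 0, -0.015],
  [0, 0, -0.008],
  [0, 0, 0],
  [0, 0, 0],
], turn=[0, 0, 0, 0, 0, 0, 0, 0])

```text
time: 3.7
tool_pos: [0.4611, 0.0327, 0.0298]
tool_rot: [0.0, 1.0, -0.0, 0.001]
contact_force: [0.0, -0.5, 0.3]
gripper_width: 0.992
grasp_force: 0.0
```

Request:
play_rows([
  [0, 0, 0],
  [0, 0, 0],
  [0, 0, 0],
  [0, 0, 0],
  [0, 0, 0],
  [0, 0, 0],
  [0, 0, 0],
  [0, 0, 0],
], turn=[0, 0, 0, 0, 0, 0, 0, 0], hand=0.045)

```text
time: 4.7
tool_pos: [0.4598, 0.0329, 0.0283]
tool_rot: [-0.0, 1.0, -0.0, -0.0]
contact_force: [-0.4, 0.2, -0.2]
gripper_width: 0.531
grasp_force: 0.0
```

Request:
play_rows([
  [0, 0, 0],
  [0, 0, 0],
  [0, 0, 0],
], turn=[0, 0, 0], hand=0.037)

```text
time: 5.08
tool_pos: [0.4598, 0.0328, 0.0283]
tool_rot: [0.0, 1.0, -0.0, 0.0]
contact_force: [0.2, 0.2, -0.3]
gripper_width: 0.437
grasp_force: 0.0
```

Request:
play_rows([
  [0, 0, 0],
  [0, 0, 0],
  [0, 0, 0],
], turn=[0, 0, 0], hand=0.0355)

```text
time: 5.45
tool_pos: [0.4598, 0.0328, 0.0283]
tool_rot: [0.0, 1.0, -0.0, 0.0]
contact_force: [0.8, -0.0, -0.1]
gripper_width: 0.415
grasp_force: 10.4
```

Request:
play_rows([
  [0, 0, 0],
  [0, 0, 0],
  [0, 0, 0],
], turn=[0, 0, 0], hand=0.0345)

```text
time: 5.82
tool_pos: [0.4599, 0.0328, 0.0284]
tool_rot: [0.0, 1.0, -0.0, 0.0]
contact_force: [-1.4, -1.2, 1.3]
gripper_width: 0.414
grasp_force: 35.2
```

Request:
play_rows([
  [0, 0, 0.02],
  [0, 0, 0.04],
  [0, 0, 0.05],
  [0, 0, 0.05],
  [0.005, -0.015, 0.02],
  [0.01, -0.03, 0],
  [0.01, -0.03, 0],
  [0.015, -0.04, 0],
], turn=[0, 0, 0, 0, 0, 0, 0, 0])

```text
time: 6.82
tool_pos: [0.4993, -0.0834, 0.2062]
tool_rot: [-0.0, 1.0, -0.0, -0.001]
contact_force: [0.4, -0.0, -0.8]
gripper_width: 0.412
grasp_force: 35.3
```

Request:
play_rows([
  [0.015, -0.045, 0],
  [0.015, -0.045, 0],
  [0.015, -0.04, 0],
  [0.015, -0.04, 0],
  [0.01, -0.028, 0],
  [0.006, -0.015, 0],
  [0, 0, 0],
  [0, 0, 0],
], turn=[0, 0, 0, 0, 0, 0, 0, 0])

```text
time: 7.82
tool_pos: [0.5754, -0.2943, 0.2077]
tool_rot: [-0.0, 1.0, -0.0, -0.0]
contact_force: [-0.3, 0.5, -0.7]
gripper_width: 0.41
grasp_force: 35.3
```

```bash
python3 - <<'E'
from h import *
s=state();print(s["time"],s["tool_pos"],s["gripper_width"],s["grasp_force"],s["contact_force"])
a=grab_frame("side")[60:260,150:400];b=grab_frame("wrist")
a=cv2.resize(a,None,fx=2,fy=2);b=cv2.resize(b,None,fx=.53,fy=.53)
w=np.zeros((400,797,3),np.uint8);w[:,:500]=a;w[:b.shape[0],500:500+b.shape[1]]=b[:,:297]
cv2.imwrite("pics/m1.png",w[:,:,::-1])
E
```

```text
7.825 [ 0.5754319  -0.2942667   0.20770617] 0.40968524515598925 35.30256986618042 [-0.30040987  0.46838556 -0.66699907]
```

View pics/m1.png

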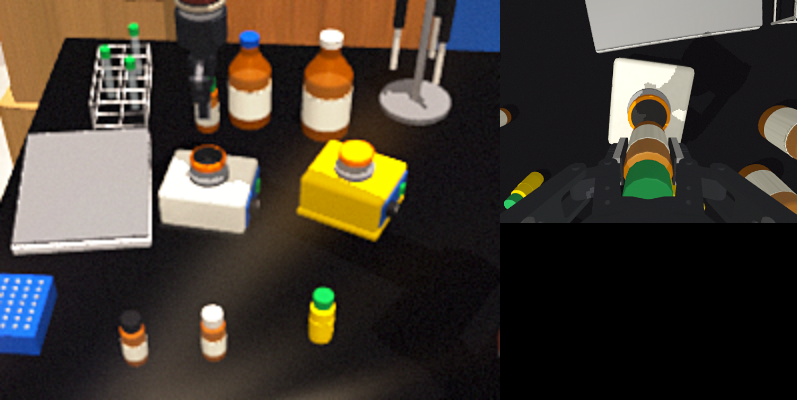

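The side and wrist views show the vial held upright above the orange head (side view crop at about (208,160)). The head is centred behind the vial in the wrist view. Next I press gently.

Request:
play_rows([
  [0, 0, -0.02],
  [0, 0, -0.02],
  [0, 0, -0.01],
  [0, 0, -0.005],
  [0, 0, -0.003],
  [0, 0, -0.003],
  [0, 0, -0.002],
  [0, 0, 0],
], turn=[0, 0, 0, 0, 0, 0, 0, 0])

```text
time: 8.93
tool_pos: [0.5763, -0.2954, 0.1465]
tool_rot: [0.0, 1.0, -0.0, 0.001]
contact_force: [-1.1, 1.0, 4.6]
gripper_width: 0.41
grasp_force: 35.5
```

Request:
play_rows([
  [0, 0, -0.001],
  [0, 0, -0.001],
  [0, 0, -0.001],
  [0, 0, -0.001],
  [0, 0, 0],
], turn=[0, 0, 0, 0, 0])

```text
time: 9.55
tool_pos: [0.5763, -0.2955, 0.1422]
tool_rot: [0.0, 1.0, -0.0, 0.001]
contact_force: [-1.5, 0.8, 5.8]
gripper_width: 0.411
grasp_force: 35.8
```

Request:
play_rows([
  [0, 0, -0.001],
  [0, 0, -0.001],
  [0, 0, -0.001],
  [0, 0, -0.0005],
  [0, 0, 0],
], turn=[0, 0, 0, 0, 0])

```text
time: 10.18
tool_pos: [0.5763, -0.2955, 0.1392]
tool_rot: [0.0, 1.0, -0.0, 0.001]
contact_force: [-1.4, 1.6, 8.5]
gripper_width: 0.412
grasp_force: 35.9
```

Request:
play_rows([
  [0, 0, -0.0005],
  [0, 0, -0.0005],
  [0, 0, 0],
], turn=[0, 0, 0])

```text
time: 10.55
tool_pos: [0.5763, -0.2955, 0.1384]
tool_rot: [0.0, 1.0, -0.0, 0.001]
contact_force: [-1.4, 1.5, 8.7]
gripper_width: 0.413
grasp_force: 36.0
```

Request:
play_rows([
  [0, 0, -0.0005],
  [0, 0, -0.0005],
  [0, 0, 0],
], turn=[0, 0, 0])

```text
time: 10.92
tool_pos: [0.5764, -0.2955, 0.1384]
tool_rot: [0.0, 1.0, -0.0, 0.001]
contact_force: [-4.2, 2.2, 12.3]
gripper_width: 0.412
grasp_force: 36.3
```

Bottomed out on the stop; hold.

Request:
play_rows([
  [0, 0, 0],
  [0, 0, 0],
  [0, 0, 0],
  [0, 0, 0],
  [0, 0, 0],
  [0, 0, 0],
  [0, 0, 0],
  [0, 0, 0],
], turn=[0, 0, 0, 0, 0, 0, 0, 0])

```text
time: 11.92
tool_pos: [0.5764, -0.2955, 0.1384]
tool_rot: [0.0, 1.0, -0.0, 0.001]
contact_force: [-4.1, 2.2, 12.1]
gripper_width: 0.411
grasp_force: 36.3
```

Request:
play_rows([
  [0, 0, 0],
  [0, 0, 0],
  [0, 0, 0],
  [0, 0, 0],
  [0, 0, 0],
  [0, 0, 0],
  [0, 0, 0],
  [0, 0, 0],
], turn=[0, 0, 0, 0, 0, 0, 0, 0])

```text
time: 12.92
tool_pos: [0.5764, -0.2955, 0.1384]
tool_rot: [0.0, 1.0, -0.0, 0.001]
contact_force: [-4.5, 3.1, 11.8]
gripper_width: 0.412
grasp_force: 36.3
```

```bash
python3 - <<'E'
from h import *
s=state();print(s["time"],s["tool_pos"],s["contact_force"],s["grasp_force"])
b=grab_frame("wrist");cv2.imwrite("pics/m2.png",b[:,:,::-1])
E
```

```text
12.925 [ 0.57640641 -0.29552958  0.13841099] [-4.52096609  3.14185516 11.81792957] 36.31192982196808
```

View pics/m2.png

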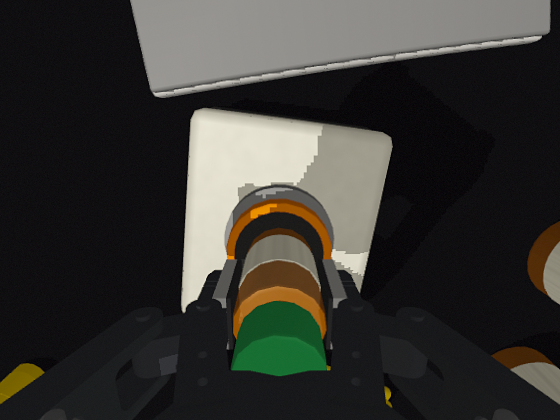

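The wrist view shows the vial centred on the orange head at about (280,240), pressed and upright. It was held for over 2 s, so I'll lift and carry it to the tray.

Request:
play_rows([
  [0, 0, 0.01],
  [0, 0, 0.02],
  [0, 0, 0.03],
  [-0.004, 0.015, 0.012],
  [-0.01, 0.035, 0],
  [-0.012, 0.045, 0],
  [-0.012, 0.045, 0],
  [-0.012, 0.045, 0],
], turn=[0, 0, 0, 0, 0, 0, 0, 0])

```text
time: 13.98
tool_pos: [0.5243, -0.1078, 0.2067]
tool_rot: [-0.0, 1.0, -0.0, -0.001]
contact_force: [-0.6, 0.6, -0.9]
gripper_width: 0.411
grasp_force: 35.2
```

Request:
play_rows([
  [-0.012, 0.05, 0],
  [-0.012, 0.05, 0],
  [-0.012, 0.05, 0],
  [-0.012, 0.05, 0],
  [-0.012, 0.05, 0],
  [-0.012, 0.045, 0],
  [-0.01, 0.035, 0],
  [-0.006, 0.015, 0],
], turn=[0, 0, 0, 0, 0, 0, 0, 0])

```text
time: 14.98
tool_pos: [0.436, 0.2364, 0.2068]
tool_rot: [0.0, 1.0, 0.001, -0.001]
contact_force: [0.4, -0.2, -1.4]
gripper_width: 0.408
grasp_force: 35.2
```

Request:
play_rows([
  [0, 0, 0],
  [0, 0, 0],
], turn=[0, 0])

```text
time: 15.22
tool_pos: [0.4379, 0.234, 0.2075]
tool_rot: [0.0, 1.0, -0.001, -0.0]
contact_force: [1.1, -0.1, -0.7]
gripper_width: 0.412
grasp_force: 35.2
```

```bash
python3 - <<'E'
from h import *
s=state();print(s["time"],s["tool_pos"],s["contact_force"],s["grasp_force"])
b=grab_frame("wrist");cv2.imwrite("pics/t1.png",b[:,:,::-1])
for d in trace("wrist","tray")[:1]:
    c=cv2.boxPoints(cv2.minAreaRect(np.c_[np.nonzero(d["region"])[::-1]].astype(np.int32)));print(d["p"],c.round())
    print(np.array([wrist_z(p,.018,s) for p in c]).round(3))
E
```

```text
15.225 [0.4378718  0.23401023 0.2075216 ] [ 1.11379626 -0.09759577 -0.69365283] 35.21749198436737
0.84 [[210. 233.]
 [226.  25.]
 [357.  36.]
 [341. 243.]]
[[0.392 0.308 0.018]
 [0.592 0.282 0.018]
 [0.583 0.163 0.018]
 [0.38  0.168 0.018]]
```

View pics/t1.png

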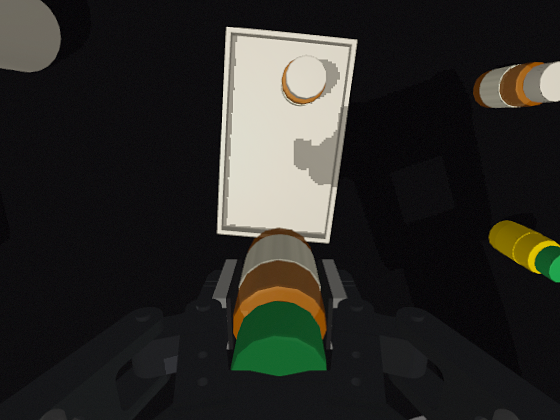

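The wrist view shows the tray with corners at (218,234), (228,27), (357,40) and (329,242), which agrees with the top camera. The mixed vial is at its far end (305,80) and the near half is empty. I'll lower the vial.

Request:
play_rows([
  [0, 0, -0.03],
  [0, 0, -0.05],
  [0, 0, -0.045],
  [0, 0, -0.025],
  [0, 0, -0.012],
  [0, 0, -0.005],
  [0, 0, -0.003],
  [0, 0, 0],
], turn=[0, 0, 0, 0, 0, 0, 0, 0])

```text
time: 16.32
tool_pos: [0.4385, 0.2351, 0.0387]
tool_rot: [-0.0, 1.0, -0.0, 0.001]
contact_force: [-0.8, 0.1, -1.5]
gripper_width: 0.412
grasp_force: 35.2
```

Request:
play_rows([
  [0, 0, -0.001],
  [0, 0, -0.001],
  [0, 0, -0.001],
  [0, 0, 0],
], turn=[0, 0, 0, 0])

```text
time: 16.82
tool_pos: [0.4377, 0.2348, 0.0347]
tool_rot: [0.0, 1.0, -0.0, -0.0]
contact_force: [0.1, 0.5, -2.2]
gripper_width: 0.41
grasp_force: 35.2
```

Request:
play_rows([
  [0, 0, -0.001],
  [0, 0, -0.0005],
  [0, 0, -0.0005],
  [0, 0, 0],
], turn=[0, 0, 0, 0])

```text
time: 17.32
tool_pos: [0.4378, 0.2348, 0.0327]
tool_rot: [0.0, 1.0, -0.0, -0.0]
contact_force: [-0.6, 0.6, -1.3]
gripper_width: 0.409
grasp_force: 35.2
```

Request:
play_rows([
  [0, 0, -0.0005],
  [0, 0, -0.0005],
  [0, 0, 0],
], turn=[0, 0, 0])

```text
time: 17.7
tool_pos: [0.438, 0.2349, 0.0324]
tool_rot: [0.0, 1.0, -0.0, 0.0]
contact_force: [-3.6, -1.7, 6.1]
gripper_width: 0.417
grasp_force: 35.6
```

Touching down with about 6 N. I'll release slowly, then open.

Request:
play_rows([
  [0, 0, 0],
  [0, 0, 0],
  [0, 0, 0],
  [0, 0, 0],
], turn=[0, 0, 0, 0], hand=0.037)

```text
time: 18.2
tool_pos: [0.4378, 0.2348, 0.0317]
tool_rot: [-0.0, 1.0, -0.0, -0.0]
contact_force: [-0.9, 0.1, 0.5]
gripper_width: 0.433
grasp_force: 0.0
```

Request:
play_rows([
  [0, 0, 0],
  [0, 0, 0],
  [0, 0, 0],
  [0, 0, 0],
  [0, 0, 0],
  [0, 0, 0],
], turn=[0, 0, 0, 0, 0, 0], hand=0.07)

```text
time: 18.95
tool_pos: [0.4378, 0.2348, 0.0318]
tool_rot: [0.0, 1.0, -0.0, -0.0]
contact_force: [-0.7, -0.6, -0.4]
gripper_width: 0.82
grasp_force: 0.0
```

Request:
play_rows([
  [0, 0, 0.01],
  [0, 0, 0.03],
  [0, 0, 0.04],
  [0, 0, 0.05],
  [0, 0, 0.05],
  [0, 0, 0.02],
  [0, 0, 0],
  [0, 0, 0],
], turn=[0, 0, 0, 0, 0, 0, 0, 0])

```text
time: 19.95
tool_pos: [0.4367, 0.2345, 0.2293]
tool_rot: [0.001, 1.0, -0.0, -0.002]
contact_force: [0.2, -0.8, -0.7]
gripper_width: 0.822
grasp_force: 0.0
```

```bash
python3 - <<'E'
from h import *
s=state();print(s["time"],s["tool_pos"],s["contact_force"],s["grasp_force"])
b=grab_frame("wrist");a=cv2.resize(grab_frame("side")[100:350,180:340],None,fx=1.68,fy=1.68)
w=np.zeros((420,560+a.shape[1],3),np.uint8)[:, :800];w=np.hstack([b,a])[:,:800]
cv2.imwrite("pics/f1.png",w[:,:,::-1])
E
```

```text
19.95 [0.43672778 0.2344546  0.22930228] [ 0.21032161 -0.83798675 -0.65586727] 0.0
```

View pics/f1.png

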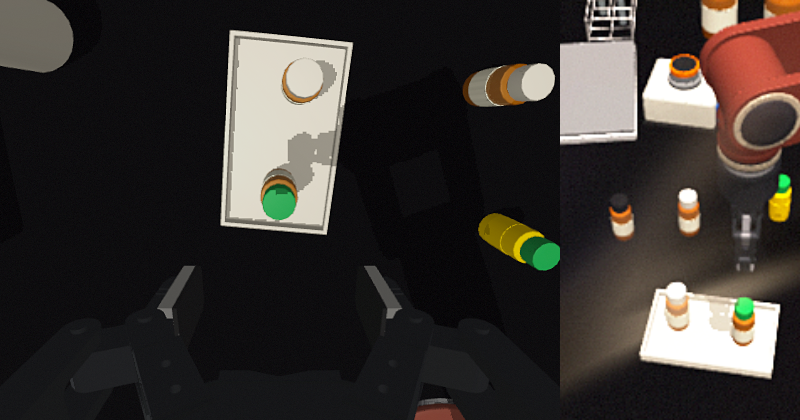

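The vial stands upright inside the tray: wrist view (279,200), and (743,325) in the side panel. The mixer head is up and the other things are unmoved.

```bash
python3 -c "
from plant import *
print(job_done())"
```

```text
the job is handed in; nothing more can be done
None
```

The green-capped vial was held on the mixer head, pressed down to the stop for over two seconds, then set upright in the tray and released; the job was handed in at about 20 s, but no verdict came back.

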